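Fit and lock a centrifuge rotor on its splined drive spindle

ROBOT

A 7-joint arm with a two-finger parallel gripper is mounted at the origin on a cart in front of the work surface, level with it; the furniture and walls round the work are solid. World frame = base frame: x ahead of the robot, y to its left, z up, the work surface at z = 0. Lengths are in m, angles in rad, forces in N, time in s.
With the tool pointing down it reaches from about 0.4 to 0.875 m from the base axis. Payload 19.3 kg.
Tool frame: the origin (TCP) lies midway between the tips of the shut fingers; the grasp point (between the pads) lies 19 mm behind it; z points along the fingers, y is the line along which they close (so a half turn about z gives the same grasp; the last joint's range is limited). The gripper opens to 85 mm and grips with 20 to 120 N. Pads are 22 mm wide; open, the fingers measure 114 mm over their backs; the gripper's body (76 mm by 85 mm) begins 54 mm behind the grasp point. The pads swing forward as they close: fully open they stand 13 mm farther back than shut.
Start: joints at [1.275, 0.521, -0.036, 1.599, 0.021, 1.021, -0.113], TCP at [0.14, -0.609, 0.231] pointing down, gripper open.
Joint ranges: [-2.91, 2.91], [-0.3, 2.13], [-1.5, 1.42], [0.17, 2.43], [-1.26, 4.41], [0.16, 1.93], [-2.52, 2.52]. Speed limits (rad/s): [1.89, 1.89, 2.39, 2.39, 3.01, 3.01, 3.01].

INTERFACE

Orientations are given as [roll, pitch, yaw] about the fixed x, y, z axes, in that order (R = Rz(yaw) Ry(pitch) Rx(roll)).
In Python, from workcell import telemetry, grab_frame, calibration, bot, outline_of, landmark_of gives the robot as it stands. The module is installed in compiled form; this text tells all that it offers.
- The arm moves only by the shell command python3 -m inch 'ROWS' [FORCE]. ROWS is JSON, a list of rows, each a list of 7 numbers: the shift along the tool's x, y, z in m, then the turn, a rotation vector about the tool's x, y, z in rad, then the closure, from 0 (fully open) to 1 (shut). A call has 1 to 5 rows; each row shifts and turns the commanded pose from where the row before left it, along the tool's axes as they then stand; what a row does not reach is not made up. A row lasts 1/10 s, in which the tool goes at most 50 mm and 8.59 degrees, less where a joint would pass 70% of its speed; a pose out of reach is approached as far as the arm can. A call is refused whole if a number of a shift passes 0.05 or a number of a turn 0.15, either way. A call with a gripper value outside its range is refused whole. The fingers move at their own pace and stop on an object; FORCE is the grip in N (left out, the last holds). Time passes only in rows, so rows that do not move let the fingers close. It gives the time, the measured TCP pose, the force, the opening and the grip force at its end, in the units of the state.
- telemetry.observe(): the state, without advancing time (a new reading comes with each control period).
- grab_frame(name): name is "scene" or "side" or "wrist"; returns the picture (384x512x3 uint8, red, green, blue); there is no depth.
- calibration(name): a dict with "fovy" (degrees; the focal length in pixels is half the picture's height over the tangent of half this angle, whatever the lens; pixels are square), "cx", "cy" (the principal point, pixels), "pose" (4x4, takes a point from camera to world coordinates). Camera axes: x right, y down, z forward; pixel columns grow to the right and rows downward; lengths in m; the calibration is good to about 2 mm. A picture is of the moment at which its call begins: read the wrist's pose just before it. calibration takes no time and is no camera call; for the wrist camera it gives the pose at the moment of the call.
- bot.job_done(): hands the job in; it is judged then, once.
Trained networks look in the newest picture that a camera, given by its name, has taken for a name from the list of things; names that differ only in an ending like _2 or _b are one class to them, and where a whole thing is asked for, a point or a joint stands for the part that bears it (a point fixed in the world has none). Each returns a list of dicts, best first, with "score" (0 to 1); they miss things now and then, are a little off and sometimes report something else, mostly with a low value. They report only what shows in the picture. A call takes as long as a camera call.
- outline_of(label, camera): "region" (384x512 bool, what is visible of it) and "rect" ([left, top, right, bottom] in pixels, round what is visible of it).
- landmark_of(label, camera): "xy" ([column, row] in pixels: a listed point, or the origin of a listed thing).
The state is a dict: "clock": time; "qpos": joint angles; "qd": joint speeds; "joint_efforts": joint torques, N m; "position": TCP position; "tool_rot": TCP orientation; "force": force on the tool from outside, world axes, zero at the start; "moment": the same for the moment, N m; "grip_width": finger opening in m; "finger_force": force on a finger pad.
Only numpy, scipy, OpenCV 4.12 (cv2) and the standard library are available. Lean on these libraries where they do the work, as an engineer would, in place of code of your own. Each camera call takes 0.05 s, during which the arm holds its last target. There are 200 camera calls.

TASK

Fit the rotor from its stand onto the drive spindle in the centrifuge bowl: it only goes fully home once it has been turned until its splines drop in with the spindle's. Then turn the black knob on top clockwise to its stop so that the rotor is locked on, and let go. Leave the lid and the two vials where they are.

Things in the scene. Friction and masses are not known exactly. Their poses are not given: they have to be found in the camera images.
- knob_grip (a point): Middle of the black grip bar of the rotor's lock knob, the place to grip: bar 50 mm long (along this x), 14 mm wide (along y), its top 9 mm above this point. Below it a disc 52 mm across, its top face 22 mm below this point. The point is 73 mm above the rotor's underside, on its axis; z up.
- rotor_foot (a point): Centre of the rotor's underside; z up along its axis. Aluminium rotor, 0.4 to 0.65 kg, 123 mm across, rim 54 mm high, dished top with 12 tube holes, knob to 82 mm. Bore open below: four spline lands (12 mm tall) and between them four slots 13 mm wide, along this x and y: it fits every 90 degrees. Bore 27 mm between lands, 43 mm across slots.
- lock_knob (a joint): Lock knob on the rotor: 0 = open stop (start; its ring then lines up with the slots), grows clockwise seen from above to 0.785 = locked stop (ring under the spindle's teeth, rotor cannot lift). Stiff, 0.12 N m, so it turns on its own only when the rotor is held by the splines; turned anticlockwise at the open stop it takes the rotor along.
- spindle_seat (a point): Point on the drive spindle's axis where the rotor's underside rests when fully home; z up. Frame fixed to the centrifuge (x to its rear), NOT turning with the spindle. Not aligned, the rotor rests on the spindle's tooth tops 34 mm too high; within about 5 degrees of alignment it slides freely down the 34 mm.
- spindle_nose (a point): Top of the steel spindle, 46 mm above the seat: nose tapering from 24 to 10 mm across in the top 8 mm, it centres the rotor. Four teeth 10 mm wide, 38 mm across, 90 degrees apart, form a cross seen from above, tops 12 mm below this point. The cross's angle is unknown and differs each time (this frame does not show it). Drag of 0.5 N m holds the spindle.
- bowl_rim (a point): Centre of the round mouth of the bowl in the white centrifuge, 84 mm above the seat, 140 mm above the bench. Mouth 152 mm across; housing 220 x 220 mm, flat top level with the rim. With the rotor home the knob's top is 2 mm below the rim.
- rotor_stand: Black round stand, 110 mm across the foot, 40 mm high, flat top on which the rotor stands loosely at the start; origin at the centre of its underside. Fixed. (Obstacles: a black computer tower 0.4 m tall close to the left of the centrifuge, its front 0.47 m ahead of the robot, reaching from about 0.1 to 0.3 m to the left; a tall cabinet from 0.37 m to the right.)
- lid: The centrifuge's round grey lid with a knob, lying on the bench: 172 mm across, 47 mm high; origin at the centre of its underside. Leave it.
- vial_a: Clear sample vial with black cap, 27 mm across, 68 mm high, standing; origin at the centre of its underside. Leave it.
- vial_b: Clear sample vial with black cap, 27 mm across, 68 mm high, standing; origin at the centre of its underside. Leave it.

How it is judged:
By the outcome, as a careful person would: the job done as asked, in the order asked, and still so for the second after the job is handed in, with the robot touching nothing.
It also fails if it takes over 50 s, if anything falls off the work surface, if the arm or the gripper's body presses on something with over 40 N, if the wrist force passes 120 N, or if a joint passes its speed limit or range.

## Working session

There is one attempt and no reset: what is moved stays moved. The work goes in short steps, Python scripts to look and compute and a shell command to move; the robot and the scene stay as the last step left them, time stands still between calls to the robot, and variables do not carry over. Pictures are saved under pics/ and viewed, at most 10 in all, crops included, and the job is handed in when it is done.

```bash
mkdir -p pics; cat > h.py <<'E'
import numpy as np, cv2
from workcell import telemetry, grab_frame, calibration, bot, outline_of, landmark_of
from scipy.spatial.transform import Rotation as R
def K(c): f=192/np.tan(np.radians(c['fovy'])/2); return f,c['cx'],c['cy']
def ray(c,xy):
    f,cx,cy=K(c); P=np.array(c['pose']); d=np.array([(xy[0]-cx)/f,(xy[1]-cy)/f,1]); return P[:3,3],P[:3,:3]@(d/np.linalg.norm(d))
def atz(c,xy,z): o,d=ray(c,xy); return o+d*(z-o[2])/d[2]
def tri(rs):
    A=np.zeros((3,3));b=np.zeros(3)
    for o,d in rs: M=np.eye(3)-np.outer(d,d);A+=M;b+=M@o
    return np.linalg.solve(A,b)
def proj(c,p):
    f,cx,cy=K(c);P=np.array(c['pose']);q=P[:3,:3].T@(np.array(p)-P[:3,3]);return np.array([cx+f*q[0]/q[2],cy+f*q[1]/q[2]])
def save(n,im): cv2.imwrite('pics/'+n,im[...,::-1])
E
python3 - <<'E'
from h import *
np.set_printoptions(precision=4,suppress=True)
s=telemetry.observe();print(s)
fs=[]
for n in ['scene','side','wrist']:
    im=grab_frame(n);fs.append(im);c=calibration(n);print(n,c)
    for l in ['knob_grip','rotor_foot','spindle_seat','spindle_nose','bowl_rim','lid','vial_a','rotor_stand']:
        print(l,[(np.round(d['xy']).tolist(),round(d['score'],2)) for d in landmark_of(l,n)[:2]])
save('a.png',cv2.resize(np.hstack(fs[:2]),(800,300)))
save('aw.png',fs[2])
E
```

```text
{'clock': 0.0, 'qpos': array([ 1.2748,  0.522 , -0.0363,  1.6   ,  0.0212,  1.0211, -0.1128]), 'qd': array([-0.0021, -0.0011,  0.0011, -0.0001,  0.0002, -0.0008,  0.0002]), 'joint_efforts': array([  0.0002, -92.7107,   1.9798, -36.9924,   0.0178,   0.0085,
         0.    ]), 'position': array([ 0.1398, -0.6088,  0.2307]), 'tool_rot': array([-3.1405,  0.0001,  0.2258]), 'force': array([0.3537, 0.1808, 0.0382]), 'moment': array([ 0.0145, -0.0006,  0.0525]), 'finger_force': 0.0, 'grip_width': 0.08561654674278246}
scene {'fovy': 48.925385739836855, 'cx': 258.2918803487347, 'cy': 192.30730042474877, 'pose': array([[-0.8959, -0.2303,  0.3799,  0.1629],
       [-0.4439,  0.4998, -0.7438,  0.455 ],
       [-0.0185, -0.835 , -0.55  ,  0.5942],
       [ 0.    ,  0.    ,  0.    ,  1.    ]])}
knob_grip [([319.0, 199.0], 0.55)]
rotor_foot [([315.0, 228.0], 0.91)]
spindle_seat [([182.0, 255.0], 0.82)]
spindle_nose [([174.0, 233.0], 0.96), ([317.0, 198.0], 0.21)]
bowl_rim [([173.0, 220.0], 0.69)]
lid [([260.0, 193.0], 0.91)]
vial_a [([255.0, 225.0], 0.83), ([263.0, 216.0], 0.51)]
rotor_stand [([318
[... 297 characters left out ...]
0.    ,  1.    ]])}
knob_grip [([303.0, 185.0], 0.82)]
rotor_foot [([299.0, 211.0], 0.64)]
spindle_seat [([184.0, 248.0], 0.94)]
spindle_nose [([178.0, 233.0], 0.81)]
bowl_rim [([182.0, 214.0], 0.61)]
lid [([236.0, 182.0], 0.61)]
vial_a [([240.0, 213.0], 0.63), ([244.0, 205.0], 0.63)]
rotor_stand [([298.0, 225.0], 0.79)]
wrist {'fovy': 65.88101743230241, 'cx': 252.95198192742467, 'cy': 186.6585015433696, 'pose': array([[ 0.2239, -0.9298, -0.2921,  0.2144],
       [-0.9746, -0.214 , -0.0658, -0.5917],
       [-0.0014,  0.2994, -0.9541,  0.374 ],
       [ 0.    ,  0.    ,  0.    ,  1.    ]])}
knob_grip []
rotor_foot []
spindle_seat []
spindle_nose []
bowl_rim []
lid []
vial_a []
rotor_stand []
```

View pics/a.png

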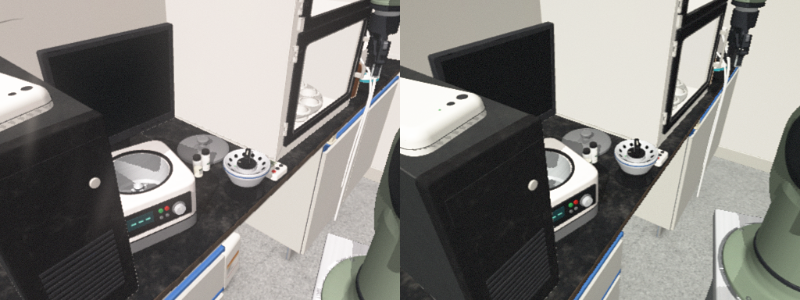

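```bash
python3 - <<'E'
from h import *
np.set_printoptions(precision=4,suppress=True)
a,b=calibration('scene'),calibration('side')
for l,p,q in [('knob',(319,199),(303,185)),('foot',(315,228),(299,211)),('seat',(182,255),(184,248)),('nose',(174,233),(178,233)),('rim',(173,220),(182,214)),('stand',(312,242),(298,225)),('v',(255,225),(240,213)),('v2',(263,216),(244,205)),('lid',(260,193),(236,182))]:
    print(l,tri([ray(a,p),ray(b,q)]))
    z=dict(knob=.113,foot=.04,seat=.056,nose=.102,rim=.14).get(l,0);print(atz(a,p,z),atz(b,q,z))
E
```

```text
knob [ 0.3857 -0.2656  0.0861]
[ 0.3732 -0.225   0.113 ] [ 0.3807 -0.2284  0.113 ]
foot [ 0.3889 -0.2617  0.0111]
[ 0.3764 -0.222   0.04  ] [ 0.3846 -0.2291  0.04  ]
seat [ 0.5793 -0.0296  0.0473]
[ 0.5702 -0.0179  0.056 ] [ 0.5765 -0.0254  0.056 ]
nose [ 0.5782 -0.0138  0.1071]
[ 0.5843 -0.0216  0.102 ] [ 0.58  -0.016  0.102]
rim [0.5528 0.0099 0.1687]
[ 0.5754 -0.0145  0.14  ] [ 0.5734 -0.0284  0.14  ]
stand [ 0.3844 -0.2331 -0.0072]
[ 0.3809 -0.2221  0.    ] [ 0.3838 -0.2274  0.    ]
v [ 0.5347 -0.2525 -0.0214]
[ 0.5197 -0.2234  0.    ] [ 0.5277 -0.2316  0.    ]
v2 [ 0.5442 -0.3152 -0.0418]
[ 0.5181 -0.2622  0.    ] [ 0.528  -0.2651  0.    ]
lid [ 0.5956 -0.403  -0.0366]
[ 0.5679 -0.3475  0.    ] [ 0.5797 -0.3574  0.    ]
```

Scene: rotor on its stand (about 316,215), centrifuge left with an open bowl, vials and lid between/behind, and the cabinet at right. I'll check the cabinet corner and compute the move.

```bash
cat >> h.py <<'E'
def delta(p):
    s=telemetry.observe();return R.from_euler('xyz',s['tool_rot']).as_matrix().T@(np.array(p)-s['position'])
E
python3 - <<'E'
from h import *
np.set_printoptions(precision=4,suppress=True)
a=calibration('scene')
print('cab corner',atz(a,(371,230),0),atz(a,(371,325),-.0),'bench edge',atz(a,(354,232),0),atz(a,(225,384*300/300),0))
print(delta([.37,-.23,.25]))
E
```

```text
cab corner [ 0.2762 -0.3168  0.    ] [ 0.2124 -0.0576  0.    ] bench edge [ 0.3085 -0.2939  0.    ] [0.3844 0.1465 0.    ]
[ 0.3091 -0.318  -0.0187]
```

```bash
python3 - <<'E'
from h import *
a=calibration('scene')
im=grab_frame('scene');im=im.copy();x0,y0=230,100
cr=cv2.resize(im[y0:y0+200,x0:x0+250],None,fx=3,fy=3)
for x in (.2,.25,.3,.35,.4):
    for z in (0,.2):
        p=(proj(a,(x,-.37,z))-[x0,y0])*3;cv2.circle(cr,tuple(int(v) for v in p),3,(255,0,0) if z==0 else (0,255,0),-1);cv2.putText(cr,str(x),tuple(int(v) for v in p+[5,0]),0,.4,(255,0,255),1)
save('b.png',cr)
E
```

```text
(no output)
```

View pics/b.png

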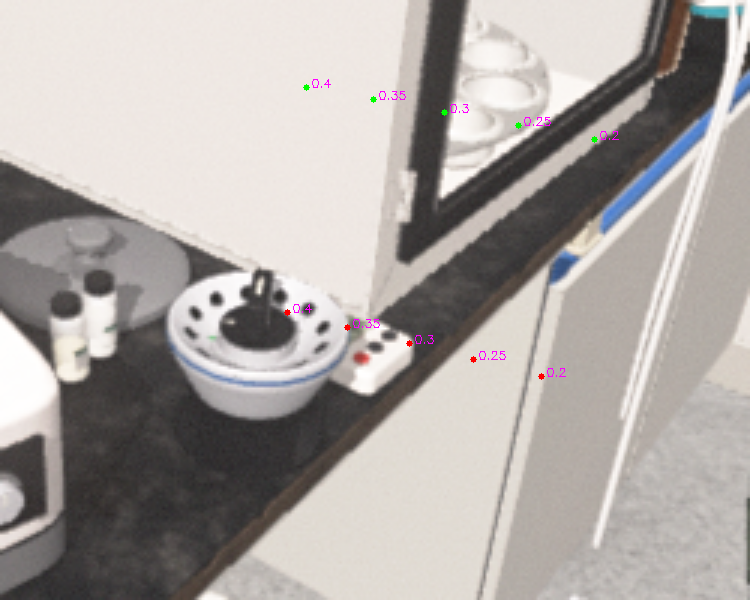

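The cabinet's front corner is near (x 0.34, y −0.38). The knob bar is seen nearly end-on from the scene camera (crop 262,295). I'll go round the corner, then look from above.

```bash
python3 -m inch '[[0.015,-0.039,-0.004,0,0,0,0],[0.015,-0.039,-0.004,0,0,0,0],[0.015,-0.039,-0.004,0,0,0,0],[0.015,-0.039,-0.004,0,0,0,0],[0.015,-0.039,-0.004,0,0,0,0]]'
python3 -m inch '[[0.042,-0.026,0,0,0,0,0],[0.042,-0.026,0,0,0,0,0],[0.036,-0.023,0,0,0,0,0],[0.036,-0.023,0,0,0,0,0],[0.039,-0.014,0,0,0,0,0]]'
python3 -m inch '[[0.039,-0.014,0,0,0,-0.15,0],[0,0,0,0,0,-0.15,0],[0,0,0,0,0,-0.15,0],[0,0,0,0,0,-0.15,0],[0,0,0,0,0,-0.15,0]]'
python3 -m inch '[[0,0,0,0,0,-0.15,0],[0,0,0,0,0,-0.15,0],[0,0,0,0,0,-0.15,0],[0,0,0,0,0,-0.15,0],[0,0,0,0,0,-0.15,0]]'
python3 -m inch '[[0,0,0,0,0,-0.15,0],[0,0,0,0,0,-0.15,0],[0,0,0,0,0,0,0]]'
python3 - <<'E'
from h import *
np.set_printoptions(precision=4,suppress=True)
s=telemetry.observe();print(s['position'],s['tool_rot'],s['qpos'],s['clock'])
im=grab_frame('wrist');c=calibration('wrist');save('c.png',im)
for l in ['knob_grip','rotor_foot','vial_a']: print(l,[(d['xy'],round(d['score'],2)) for d in landmark_of(l,'wrist')[:2]])
E
```

```text
clock: 1.9
position: [0.1694, -0.4006, 0.2515]
tool_rot: [3.141, -0.0, 0.226]
force: [1.5, -1.5, -0.1]
grip_width: 0.0854
finger_force: 0.0
clock: 2.4
position: [0.3351, -0.2477, 0.2517]
tool_rot: [3.141, -0.0, 0.226]
force: [0.9, -1.9, -0.4]
grip_width: 0.0855
finger_force: 0.0
clock: 2.9
position: [0.3693, -0.2271, 0.2514]
tool_rot: [3.141, 0.0, 0.982]
force: [-0.3, 0.3, 0.1]
grip_width: 0.0854
finger_force: 0.0
clock: 3.4
position: [0.3692, -0.2272, 0.2514]
tool_rot: [3.141, 0.0, 1.732]
force: [0.5, 0.6, -0.2]
grip_width: 0.0854
finger_force: 0.0
clock: 3.7
position: [0.3692, -0.2272, 0.2514]
tool_rot: [3.141, 0.0, 2.029]
force: [-0.8, 0.2, -0.6]
grip_width: 0.0855
finger_force: 0.0
[ 0.3692 -0.2272  0.2514] [3.1415 0.     2.0285] [ 0.9148  0.2276 -0.5803  2.029   0.1552  0.927   0.7105] 3.7
knob_grip [([260.8, 176.3], 0.63)]
rotor_foot []
vial_a [([335.7, 222.2], 0.88), ([352.2, 199.3], 0.59)]
```

View pics/c.png

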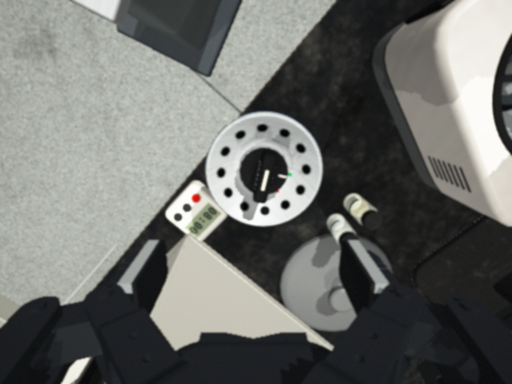

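```bash
python3 - <<'E'
from h import *
np.set_printoptions(precision=4,suppress=True)
c=calibration('wrist');im=cv2.imread('pics/c.png')
p=atz(c,(260.8,176.3),.113);print(p,delta([*p[:2],.17]))
save('d.png',cv2.resize(im[100:240,190:340,::-1],None,fx=5,fy=4.28,interpolation=2))
f,cx,cy=K(c)
print(proj(c,[*p[:2],.122]), proj(c,telemetry.observe()['position']))
E
```

```text
[ 0.3764 -0.2239  0.113 ] [-0.0002  0.0079  0.0813]
[261.0398 178.7975] [252.6775 244.0799]
```

View pics/d.png

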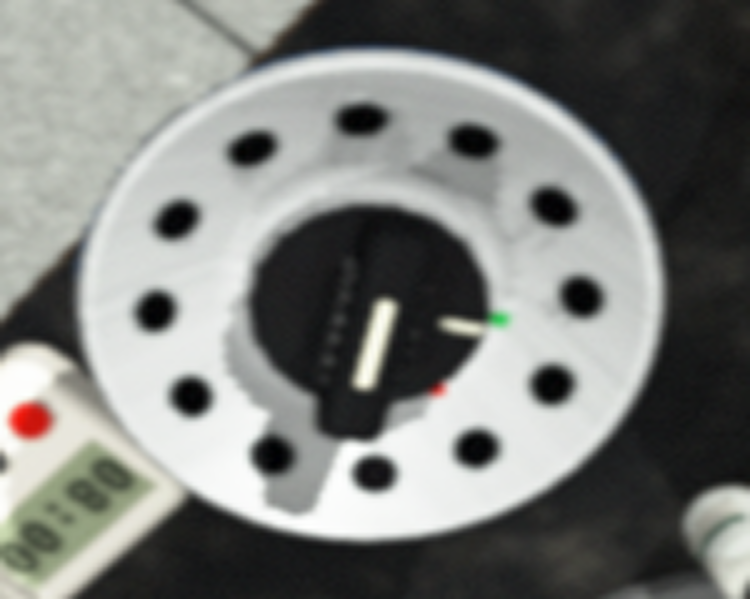

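The picture shows the rotor with the bar's white stripe from (262.6,191.1) to (267.4,170.1). The pointer is at the green (open) mark, and the red (locked) mark is 45° clockwise of it.

```bash
python3 - <<'E'
from h import *
c=calibration('wrist')
a,b=atz(c,(262.6,191.1),.122),atz(c,(267.4,170.1),.122);d=b-a
print(a,b,np.arctan2(d[1],d[0]),np.linalg.norm(d),(a+b)/2)
m=(a+b)/2;print(delta([m[0],m[1],.18]),R.from_euler('xyz',telemetry.observe()['tool_rot']).as_matrix())
E
```

```text
[ 0.38322371 -0.23434329  0.122     ] [ 0.37801574 -0.21365309  0.122     ] 1.8173850496525408 0.021335593820138152 [ 0.38061972 -0.22399819  0.122     ]
[-0.00212976  0.0116518   0.07133629] [[-4.35911779e-01  8.99989399e-01  4.87592448e-05]
 [ 8.99989398e-01  4.35911781e-01 -5.42437217e-05]
 [-7.00735037e-05  2.02373262e-05 -9.99999997e-01]]
```

```bash
python3 -m inch '[[-0.002,0.010,0.03,0,0,0,0],[0,0,0.03,0,0,0.105,0],[0,0,0,0,0,0.105,0],[0,0,0,0,0,0,0]]'
python3 - <<'E'
from h import *
np.set_printoptions(precision=4,suppress=True)
s=telemetry.observe();print(s['position'],s['tool_rot'])
im=grab_frame('wrist');c=calibration('wrist')
k=[(d['xy'],round(d['score'],2)) for d in landmark_of('knob_grip','wrist')[:2]];print(k)
f=[(d['xy'],round(d['score'],2)) for d in landmark_of('rotor_foot','wrist')[:2]];print(f)
p=proj(c,[.3795,-.224,.122]);print(p)
x0,y0=int(p[0])-100,int(p[1])-75
print(x0,y0)
save('e.png',cv2.resize(im[max(y0,0):y0+150,x0:x0+200],None,fx=4,fy=4,interpolation=2))
E
```

```text
clock: 4.3
position: [0.379, -0.2242, 0.1908]
tool_rot: [-3.141, -0.001, 1.812]
force: [0.3, 1.3, -0.1]
grip_width: 0.0856
finger_force: 0.0
[ 0.379  -0.2242  0.1908] [-3.1408 -0.0009  1.8121]
[([252.3, 197.8], 0.73)]
[]
[253.3166 199.6806]
153 124
```

View pics/e.png

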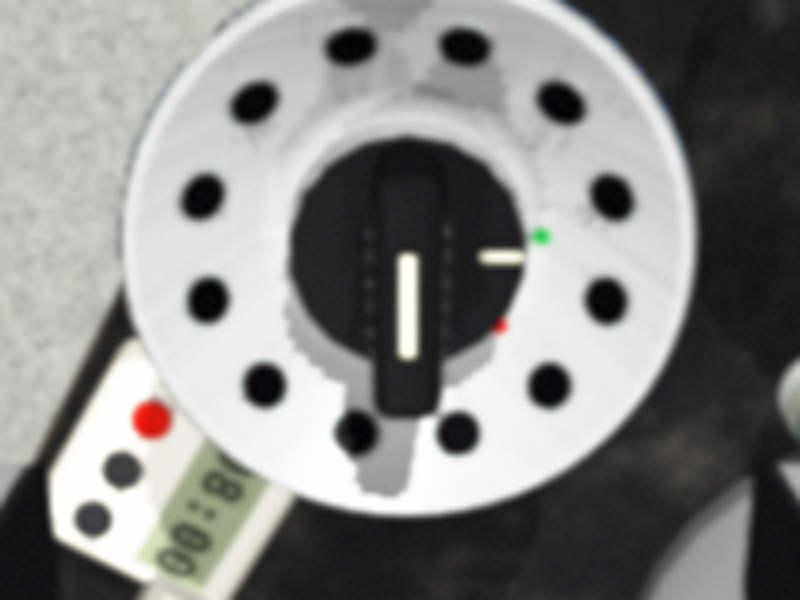

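The bar is now aligned with the tool, with its centre about 2 px right of the tool axis. I'll check the height from the two views.

```bash
python3 - <<'E'
from h import *
np.set_printoptions(precision=4,suppress=True)
c2=calibration('wrist')
# first camera pose via tool-camera offset
s=telemetry.observe();T=np.eye(4);T[:3,:3]=R.from_euler('xyz',s['tool_rot']).as_matrix();T[:3,3]=s['position']
X=np.linalg.inv(T)@np.array(c2['pose'])
T1=np.eye(4);T1[:3,:3]=R.from_euler('xyz',[3.1415,0,2.0285]).as_matrix();T1[:3,3]=[.3692,-.2272,.2514]
c1=dict(c2);c1['pose']=T1@X
print(tri([ray(c1,(260.8,176.3)),ray(c2,(252.3,197.8))]))
# stripe centre, both views
S=tri([ray(c1,(265,180.6)),ray(c2,(255,124+306/4))]);print(S)
# bar ends in view 2
A,B=atz(c2,(255,124+415/4),.122),atz(c2,(255,124+165/4),.122);print(A,B,(A+B)/2)
m=(A+B)/2;print(delta([m[0],m[1],.1]))
E
```

```text
[ 0.3775 -0.2244  0.1155]
[ 0.3805 -0.2236  0.1244]
[ 0.3868 -0.2468  0.122 ] [ 0.3744 -0.1981  0.122 ] [ 0.3806 -0.2225  0.122 ]
[0.0019 0.0016 0.0918]
```

```bash
python3 -m inch '[[0.001,0.0015,0.04,0,0,0,0],[0,0,0.04,0,0,0,0],[0,0,0.010,0,0,0,0],[0,0,0,0,0,0,0]]'
python3 -m inch '[[0,0,0,0,0,0,1],[0,0,0,0,0,0,1],[0,0,0,0,0,0,1],[0,0,0,0,0,0,1],[0,0,0,0,0,0,1]]' 90
```

```text
clock: 4.85
position: [0.38, -0.2229, 0.101]
tool_rot: [-3.14, -0.001, 1.817]
force: [0.1, -0.3, 0.3]
grip_width: 0.0851
finger_force: 0.0
clock: 5.35
position: [0.3804, -0.2234, 0.1017]
tool_rot: [3.141, 0.001, 1.816]
force: [-5.9, -3.7, 17.0]
grip_width: 0.0127
finger_force: 56.5
```

```bash
python3 -m inch '[[0,0,-0.005,0,0,0,1],[0,0,-0.015,0,0,0,1],[0,0,-0.025,0,0,0,1],[0,0,-0.03,0,0,0,1],[0,0,-0.03,0,0,0,1]]' 110
python3 -m inch '[[0,0,-0.025,0,0,0.05,1],[0,0,0,0,0,0.1,1],[0,0,0,0,0,0.1,1],[0,0,0,0,0,0.1,1],[0,0,0,0,0,0.1,1]]'
python3 -m inch '[[0,0,0,0,0,0.1,1],[0,0,0,0,0,0.1,1],[0,0,0,0,0,0.1,1],[0,0,0,0,0,0.1,1],[0,0,0,0,0,0.1,1]]'
python3 - <<'E'
from h import *
np.set_printoptions(precision=4,suppress=True)
s=telemetry.observe();print(s['qpos'])
print(delta([.523,-.074,.228]))
E
```

```text
clock: 5.85
position: [0.3799, -0.2227, 0.2074]
tool_rot: [-3.141, -0.001, 1.816]
force: [0.6, -1.1, -4.5]
grip_width: 0.0112
finger_force: 107.9
clock: 6.35
position: [0.38, -0.223, 0.2314]
tool_rot: [-3.141, -0.0, 1.362]
force: [0.6, 0.9, -4.0]
grip_width: 0.0113
finger_force: 107.9
clock: 6.85
position: [0.38, -0.2229, 0.2313]
tool_rot: [-3.141, -0.0, 0.862]
force: [0.5, 0.6, -3.5]
grip_width: 0.0117
finger_force: 107.9
[ 0.7108  0.246  -0.3708  2.046   0.1153  0.8697 -0.4333]
[0.2062 0.0116 0.0033]
```

```bash
python3 -m inch '[[0.03,0.002,0,0,0,0,1],[0.045,0.002,0,0,0,0,1],[0.045,0.002,0,0,0,0,1],[0.045,0.003,0,0,0,0,1],[0.03,0.002,0,0,0,0,1]]'
python3 -m inch '[[0.011,0,0,0,0,0,1],[0,0,0,0,0,0,1],[0,0,0,0,0,0,1]]'
python3 - <<'E'
from h import *
np.set_printoptions(precision=4,suppress=True)
s=telemetry.observe();print(s['position'],s['tool_rot'],s['qpos'])
im=grab_frame('wrist');c=calibration('wrist')
for l in ['spindle_nose','spindle_seat','bowl_rim','knob_grip']: print(l,[(d['xy'],round(d['score'],2)) for d in landmark_of(l,'wrist')[:2]])
save('f.png',cv2.resize(im,None,fx=1.5,fy=1.5,interpolation=2))
for n in ('scene','side'):
    grab_frame(n)
    for l in ['spindle_nose','knob_grip']: print(n,l,[(d['xy'],round(d['score'],2)) for d in landmark_of(l,n)[:2]])
E
```

```text
clock: 7.35
position: [0.5164, -0.0789, 0.2314]
tool_rot: [-3.141, -0.001, 0.868]
force: [-0.3, -1.1, -3.7]
grip_width: 0.0118
finger_force: 108.0
clock: 7.65
position: [0.5214, -0.0741, 0.2311]
tool_rot: [-3.141, 0.001, 0.865]
force: [-0.1, -0.5, -4.0]
grip_width: 0.0116
finger_force: 107.9
[ 0.5214 -0.0741  0.2311] [-3.141   0.0009  0.8654] [ 0.3579  0.3923 -0.4303  1.8415  0.1975  0.9508 -0.8645]
spindle_nose [([267.5, 95.6], 0.9)]
spindle_seat []
bowl_rim [([262.5, 90.2], 0.7)]
knob_grip [([253.5, 252.4], 0.76)]
scene spindle_nose [([176.3, 232.5], 0.69)]
scene knob_grip [([215.6, 161.9], 0.69)]
side spindle_nose [([179.1, 232.6], 0.75), ([299.8, 224.7], 0.62)]
side knob_grip [([214.2, 156.9], 0.74)]
```

View pics/f.png

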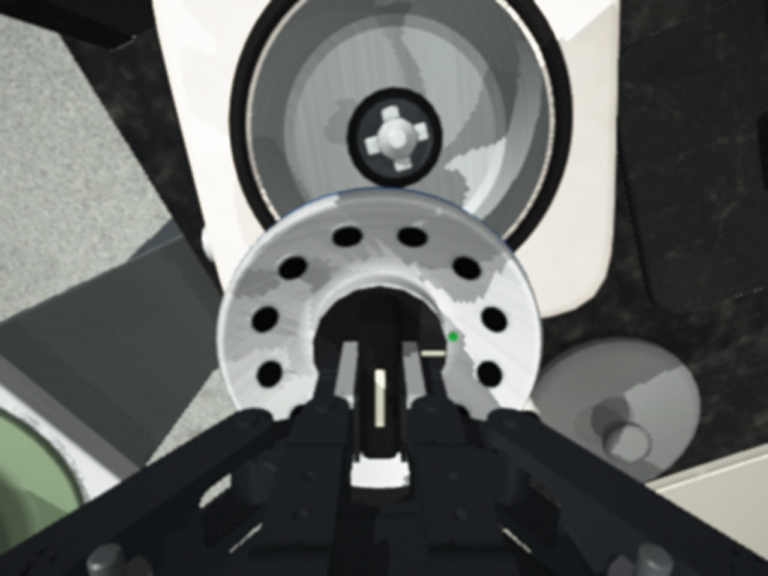

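Picture: spindle cross centred near (264,92) px, upper tooth leaning about 15° left. The rotor hangs straight. The dark thing at top left is the tower. I'll measure the cross angle and the tower clearance.

```bash
python3 - <<'E'
from h import *
np.set_printoptions(precision=4,suppress=True)
im=grab_frame('wrist');c=calibration('wrist')
n=atz(c,(267.5,95.6),.102);m=atz(c,(264,91.8),.09);print('nose',n,'teeth',m)
for p in [(90,28),(97,25),(105,0),(90,30)]: print(atz(c,p,0))
g=cv2.cvtColor(im,cv2.COLOR_RGB2GRAY).astype(np.float32)
rs=np.arange(.0145,.0185,.0005);th=np.radians(np.arange(360))
def prof(m):
    out=[]
    for r in rs:
        P=np.array([proj(c,[m[0]+r*np.cos(t),m[1]+r*np.sin(t),.09]) for t in th],np.float32)
        out.append(cv2.remap(g,P[:,0].reshape(1,-1),P[:,1].reshape(1,-1),1)[0])
    return np.mean(out,0)
best=[]
for dx in np.arange(-6,7)*.0005:
  for dy in np.arange(-6,7)*.0005:
    v=prof(m+[dx,dy,0]);F=np.sum(v*np.exp(-4j*th))/180;best.append((abs(F),-np.angle(F)/4*1.0,dx,dy))
best.sort(reverse=True)
for b in best[:4]: print(b, 'tooth angle',b[1]%(np.pi/2), m+[b[2],b[3],0])
print(prof(m)[::10].round())
E
```

```text
nose [ 0.5802 -0.024   0.102 ] teeth [ 0.5803 -0.0198  0.09  ]
[0.4769 0.1594 0.    ]
[0.4853 0.1563 0.    ]
[0.511  0.1669 0.    ]
[0.4753 0.1581 0.    ]
(np.float64(89.00086409261118), np.float64(-0.44654754240300987), np.float64(-0.001), np.float64(-0.001)) tooth angle 1.1242487843918867 [ 0.5793 -0.0208  0.09  ]
(np.float64(88.7862528336909), np.float64(-0.44771608952464753), np.float64(-0.0015), np.float64(-0.001)) tooth angle 1.123080237270249 [ 0.5788 -0.0208  0.09  ]
(np.float64(88.60760655824684), np.float64(-0.4473937207943303), np.float64(-0.001), np.float64(-0.0005)) tooth angle 1.1234026060005662 [ 0.5793 -0.0203  0.09  ]
(np.float64(88.41668584801432), np.float64(-0.44869884340609884), np.float64(-0.0015), np.float64(-0.0005)) tooth angle 1.1220974833887978 [ 0.5788 -0.0203  0.09  ]
[ 53.  55.  56.  57.  57. 134. 193. 194. 173.  76.  51.  50.  49.  50.
 125. 216. 207. 203.  79.  53.  53.  52.  69. 187. 175. 158. 107.  50.
  50.  50.  51.  85. 201. 203. 209. 111.]
```

```bash
python3 -m inch '[[0,0,0,0,0,-0.09,1],[0,0,0,0,0,-0.09,1],[0,0,0,0,0,-0.08,1],[0,0,0,0,0,0,1]]'
python3 - <<'E'
from h import *
np.set_printoptions(precision=4,suppress=True)
print(telemetry.observe()['tool_rot'],delta([.579,-.021,.228]))
E
```

```text
clock: 8.65
position: [0.5221, -0.0735, 0.2312]
tool_rot: [-3.141, -0.0, 1.127]
force: [0.1, 0.1, -2.9]
grip_width: 0.0116
finger_force: 108.0
[-3.1414 -0.0001  1.1272] [0.0718 0.0288 0.0033]
```

```bash
python3 -m inch '[[0.03,0.012,0,0,0,0,1],[0.031,0.013,0,0,0,0,1],[0.01,0.004,0.01,0,0,0,1],[0,0,0.02,0,0,0,1],[0,0,0,0,0,0,1]]'
python3 - <<'E'
from h import *
np.set_printoptions(precision=4,suppress=True)
s=telemetry.observe();print(s['position'],s['tool_rot'],s['qpos'],delta([.579,-.021,.16]))
ims=[]
for n in ('scene','side'):
    im=grab_frame(n);ims.append(cv2.resize(im[140:270,110:280],None,fx=2.3,fy=2.3,interpolation=2))
save('g.png',np.hstack(ims))
im=grab_frame('wrist');c=calibration('wrist')
for l in ['knob_grip','bowl_rim']: print(l,[(d['xy'],round(d['score'],2)) for d in landmark_of(l,'wrist')[:2]])
E
```

```text
clock: 9.15
position: [0.5776, -0.0218, 0.1989]
tool_rot: [-3.138, 0.002, 1.124]
force: [-0.5, -0.8, -4.7]
grip_width: 0.0114
finger_force: 108.0
[ 0.5776 -0.0218  0.1989] [-3.138   0.0017  1.1244] [ 0.2708  0.5201 -0.4728  1.7392  0.2804  0.9538 -0.7593] [0.0014 0.0011 0.0389]
knob_grip [([249.6, 254.2], 0.75)]
bowl_rim []
```

View pics/g.png

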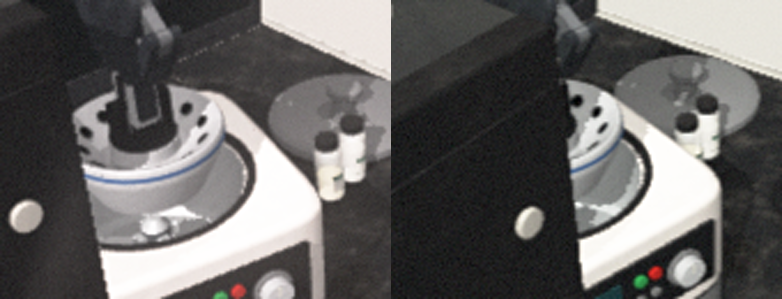

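The rotor hangs over the bowl above the spindle (scene half, rotor at 150,140, spindle at 155,228). Nothing is touching, so I'll lower it.

```bash
python3 -m inch '[[0.0005,0.001,0.015,0,0,0,1],[0,0,0.015,0,0,0,1],[0,0,0.008,0,0,0,1],[0,0,0,0,0,0,1]]'
python3 -m inch '[[0,0,0.003,0,0,0,1],[0,0,0.003,0,0,0,1],[0,0,0.003,0,0,0,1],[0,0,0,0,0,0,1]]'
```

```text
clock: 9.8
position: [0.5791, -0.0218, 0.1615]
tool_rot: [-3.139, 0.001, 1.126]
force: [0.2, -0.6, -4.1]
grip_width: 0.0115
finger_force: 108.1
clock: 10.2
position: [0.5799, -0.0218, 0.154]
tool_rot: [-3.141, 0.0, 1.126]
force: [-0.3, -0.2, -4.3]
grip_width: 0.0117
finger_force: 108.1
```

```bash
python3 -m inch '[[0,0,0.003,0,0,0,1],[0,0,0.003,0,0,0,1],[0,0,0,0,0,0,1]]'
python3 -m inch '[[0,0,0.002,0,0,0,1],[0,0,0.002,0,0,0,1],[0,0,0,0,0,0,1]]'
```

```text
clock: 10.5
position: [0.5798, -0.0219, 0.1479]
tool_rot: [-3.141, 0.0, 1.126]
force: [-0.0, 0.4, -4.4]
grip_width: 0.0114
finger_force: 108.1
clock: 10.8
position: [0.5799, -0.0218, 0.144]
tool_rot: [-3.141, 0.0, 1.126]
force: [-0.1, -0.1, -4.2]
grip_width: 0.0115
finger_force: 108.1
```

```bash
python3 -m inch '[[0,0,0.005,0,0,0,1],[0,0,0.005,0,0,0,1],[0,0,0.005,0,0,0,1],[0,0,0.005,0,0,0,1],[0,0,0,0,0,0,1]]'
python3 -m inch '[[0,0,0.002,0,0,0,1],[0,0,0.002,0,0,0,1],[0,0,0,0,0,0,1],[0,0,0,0,0,0,1]]'
```

```text
clock: 11.3
position: [0.5796, -0.0218, 0.1234]
tool_rot: [-3.14, 0.0, 1.126]
force: [-0.5, 0.9, -3.3]
grip_width: 0.0116
finger_force: 108.2
clock: 11.7
position: [0.58, -0.0218, 0.1203]
tool_rot: [3.142, -0.0, 1.126]
force: [0.2, 0.7, -3.7]
grip_width: 0.0116
finger_force: 108.3
```

```bash
python3 -m inch '[[0,0,0.002,0,0,0,1],[0,0,0,0,0,0,1],[0,0,0,0,0,0,1]]'
python3 -m inch '[[0,0,0.001,0,0,0,1],[0,0,0.001,0,0,0,1],[0,0,0,0,0,0,1]]'
```

```text
clock: 12.0
position: [0.58, -0.0218, 0.1183]
tool_rot: [-3.142, 0.0, 1.126]
force: [0.6, -0.3, -3.7]
grip_width: 0.0114
finger_force: 108.4
clock: 12.3
position: [0.5803, -0.0217, 0.1178]
tool_rot: [3.14, 0.0, 1.126]
force: [-9.4, -0.4, 24.2]
grip_width: 0.0116
finger_force: 112.6
```

Home at TCP z 0.118, as computed. I'll ease off slightly and lock the knob clockwise.

```bash
python3 -m inch '[[0,0,-0.001,0,0,0.05,1],[0,0,0,0,0,0.1,1],[0,0,0,0,0,0.1,1],[0,0,0,0,0,0.1,1],[0,0,0,0,0,0.1,1]]'
python3 -c "
from h import *;s=telemetry.observe();print(s['moment'],s['force'],s['qpos'][6])"
python3 -m inch '[[0,0,0,0,0,0.1,1],[0,0,0,0,0,0.1,1],[0,0,0,0,0,0.05,1],[0,0,0,0,0,0,1]]'
python3 -c "
from h import *;s=telemetry.observe();print(s['moment'],s['force'],s['qpos'][6])"
```

```text
clock: 12.8
position: [0.5805, -0.0217, 0.118]
tool_rot: [3.141, -0.001, 0.672]
force: [-1.8, -0.8, 4.9]
grip_width: 0.0115
finger_force: 109.7
[-0.12523119  0.35515234  0.12711761] [-1.78334349 -0.82250569  4.89590952] -1.190305442701821
clock: 13.2
position: [0.5805, -0.0218, 0.118]
tool_rot: [3.141, -0.001, 0.424]
force: [-0.6, -0.5, 5.7]
grip_width: 0.0114
finger_force: 109.7
[-0.35997187  0.22145889 -0.02563883] [-0.61317688 -0.47432483  5.74265484] -1.3932341383003302
```

```bash
python3 -m inch '[[0,0,0,0,0,0.05,1],[0,0,0,0,0,0.04,1],[0,0,0,0,0,0.03,1]]'
python3 -c "
from h import *;s=telemetry.observe();print(s['moment'],s['force'],s['qpos'][6])"
python3 -m inch '[[0,0,0,0,0,0.03,1],[0,0,0,0,0,0.03,1],[0,0,0,0,0,0.03,1]]'
python3 -c "
from h import *;s=telemetry.observe();print(s['moment'],s['force'],s['qpos'][6])"
```

```text
clock: 13.5
position: [0.5806, -0.0219, 0.118]
tool_rot: [3.141, -0.001, 0.304]
force: [-0.7, -1.0, 5.6]
grip_width: 0.0115
finger_force: 109.7
[-0.38314615  0.2195216   0.1149843 ] [-0.6718935  -0.97405182  5.64923459] -1.4904836637077352
clock: 13.8
position: [0.5804, -0.0215, 0.118]
tool_rot: [3.141, -0.001, 0.215]
force: [-2.0, 0.8, 7.3]
grip_width: 0.0116
finger_force: 109.9
[0.04951516 0.51798065 0.49028391] [-1.96164569  0.81388096  7.31031156] -1.5630180769702293
```

The torque rose to 0.49 N m, so the knob is at its stop. Releasing and retreating.

```bash
python3 -m inch '[[0,0,0,0,0,0,0.5],[0,0,0,0,0,0,0.5],[0,0,0,0,0,0,0.5],[0,0,0,0,0,0,0.5]]'
python3 -m inch '[[0,0,-0.015,0,0,0,0.5],[0,0,-0.03,0,0,0,0.5],[0,0,-0.03,0,0,0,0.5],[0,0,-0.03,0,0,0,0.5],[0,0,0,0,0,0,0.5]]'
python3 - <<'E'
from h import *
im=grab_frame('wrist');c=calibration('wrist')
p=proj(c,[.58,-.0218,.13]);print(p)
x0,y0=int(p[0])-100,max(int(p[1])-75,0);save('z.png',cv2.resize(im[y0:y0+150,x0:x0+200],None,fx=4,fy=4,interpolation=2))
E
```

```text
clock: 14.2
position: [0.5801, -0.0218, 0.1173]
tool_rot: [-3.142, -0.0, 0.216]
force: [-0.2, -0.4, 1.0]
grip_width: 0.0427
finger_force: 0.0
clock: 14.7
position: [0.5817, -0.0218, 0.226]
tool_rot: [3.14, -0.005, 0.216]
force: [0.4, 0.2, -0.0]
grip_width: 0.0431
finger_force: 0.0
[253.37574711 190.48320508]
```

View pics/z.png

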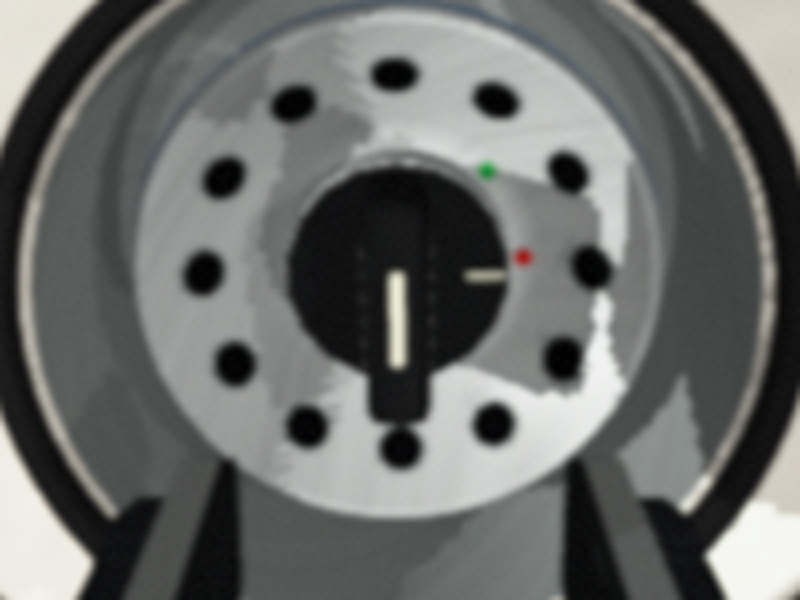

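The rotor sits centred in the bowl. The pointer (485,275) is at the red mark (522,257), with the same parallax offset it had at the green mark, so the knob is locked.

```bash
python3 -c "
from workcell import bot;print(bot.job_done())"
```

```text
the job is handed in; nothing more can be done
None
```

The rotor is fully home on the spindle and its knob is turned clockwise to the locked stop; the gripper is clear, the lid and vials were not touched, and the job was handed in at about 15 s.

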